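# Find the rocking tin lid on the chocolate counter and press it home

## Robot

A 6-joint arm with a two-finger parallel gripper is mounted at the origin on the work surface. World frame = base frame: x ahead of the robot, y to its left, z up, the work surface at z = 0. Lengths are in mm, angles in degrees, forces in N, time in s.
With the tool pointing down it reaches from about 350 to 850 mm from the base axis. Payload 8.1 kg.
Tool frame: the origin (TCP) lies midway between the tips of the shut fingers; the grasp point (between the pads) lies 19 mm behind it; z points along the fingers, y is the line along which they close (so a half turn about z gives the same grasp; the last joint's range is limited). The gripper opens to 85 mm and grips with 20 to 120 N. Pads are 22 mm wide; open, the fingers measure 114 mm over their backs; the gripper's body (76 mm by 85 mm) begins 54 mm behind the grasp point. The pads swing forward as they close: fully open they stand 13 mm farther back than shut.
Start: joints at [64.206, 7.471, 85.268, -0, 87.261, -4.893], TCP at [214.036, 560.53, 231.292] pointing down, gripper open.
Joint ranges: [-169.43, 169.43], [-51.17, 129.36], [1.28, 143.12], [-76.62, 256.62], [0, 156.53], [-152.29, 152.29]. Speed limits (degrees/s): [136.94, 136.94, 159.86, 180, 180, 180].

## Interface

Orientations are given as [roll, pitch, yaw] about the fixed x, y, z axes, in that order (R = Rz(yaw) Ry(pitch) Rx(roll)).
In Python, from bench import r gives the robot as it stands.
- The arm moves only by the tool apply_moves, never from a script. Its argument "steps" is a list of rows, each a list of 7 numbers: the opening, from -1 (shut) to 1 (fully open), then the shift along the tool's x, y, z in mm, then the turn, a rotation vector about the tool's x, y, z in units of 5 degrees (1.0 is 5 degrees). A call has exactly 8 rows; each row shifts and turns the commanded pose from where the row before left it, along the tool's axes as they then stand; what a row does not reach is not made up. A row lasts 1/10 s, in which the tool goes at most 50 mm and 8.59 degrees, less where a joint would pass 70% of its speed; a pose out of reach is approached as far as the arm can. A call is refused whole if a number of a shift passes 50 or a number of a turn 1, either way. A call with a gripper value outside its range is refused whole. The fingers move at their own pace and stop on an object; "squeeze" is the grip in N (left out, the last holds). Time passes only in rows, so rows that do not move let the fingers close, or fill a call up. It gives the time, the measured TCP pose, the force, the opening and the grip force at its end, in the units of the state.
- r.sense(): the state, without advancing time (a new reading comes with each control period).
- r.snapshot(name): name is "scene" or "top" or "wrist"; returns a dict with "color" (384x512x3 uint8, blue, green, red), "depth" (384x512 float32, mm along the optical axis (not along the pixel's ray), 0 where there is no reading), "mtx" (3x3 intrinsics, pixels), "dist" ([k1, k2, p1, p2, k3] as OpenCV has them; the pictures are not rectified), "T" (4x4, takes a point from camera to world coordinates); the wrist camera has in their place "hand_eye" (4x4, takes a point from camera to tool coordinates, whose origin is the TCP and whose axes are the flange's). Camera axes: x right, y down, z forward; pixel columns grow to the right and rows downward; lengths in mm; the calibration is good to about 2 mm. A picture is of the moment at which its call begins: read the wrist's pose just before it.
- r.hand_in(): hands the job in; it is judged then, once.
The state is a dict: "time": time; "joint_pos": joint angles; "qd": joint speeds; "joint_efforts": joint torques, N m; "tool_pos": TCP position; "tcp_rot": TCP orientation; "ft_force": force on the tool from outside, world axes, zero at the start; "wrist_torque": the same for the moment, N m; "finger_gap": finger opening in mm; "grip_force": force on a finger pad.
Only numpy, scipy, OpenCV 4.12 (cv2) and the standard library are available. Lean on these libraries where they do the work, as an engineer would, in place of code of your own. Each camera call takes 0.05 s, during which the arm holds its last target. There are 200 camera calls.

## Task

One of the four brass tin lids on the marble display board has not been pushed home. Press on the edges of the lids to find the one that rocks, then press that lid down in its middle until it sits level and fully home. Only press: do not pull up or lift any lid, and leave the boxes, jars and other things where they are.

Things in the scene. Friction and masses are not known exactly. Their poses are not given: they have to be found in the camera images.
- board: fixed square marble board, 280 x 280 x 45 mm; origin at the centre of its underside, x and y along its sides. Four identical brown tins are let into it in a square of 125 mm pitch, unmovable, each with the same flat round brass push-on lid, 104 mm across, skirt 22 mm, gap between lids 21 mm, with a dark wooden knob 18 mm across and 14 mm tall in the middle
- place1 (a point): centre of the lid at the board's -x, -y corner, 84 mm above the table: the average height of the lids' flat tops. A mark fixed to the board. The tins are let in to different depths, so the true flat top lies up to 7 mm above or below this mark, and height does not tell which lid is loose; the knob's top is 14 mm above the flat top
- place2 (a point): centre of the lid at the board's -x, +y corner, 84 mm above the table: the average height of the lids' flat tops. A mark fixed to the board. The tins are let in to different depths, so the true flat top lies up to 7 mm above or below this mark, and height does not tell which lid is loose; the knob's top is 14 mm above the flat top
- place3 (a point): centre of the lid at the board's +x, -y corner, 84 mm above the table: the average height of the lids' flat tops. A mark fixed to the board. The tins are let in to different depths, so the true flat top lies up to 7 mm above or below this mark, and height does not tell which lid is loose; the knob's top is 14 mm above the flat top
- place4 (a point): centre of the lid at the board's +x, +y corner, 84 mm above the table: the average height of the lids' flat tops. A mark fixed to the board. The tins are let in to different depths, so the true flat top lies up to 7 mm above or below this mark, and height does not tell which lid is loose; the knob's top is 14 mm above the flat top
- loose_lid (a joint): how far (m) the loose lid (its place is drawn anew each time) is pushed down: 0 to 0.001 at the start, 0.005 fully home, negative if pulled up. A stiff push fit: it moves only under more than about 7 N on its middle (best on the knob's top; 12 to 20 N is ample), then stays where it is left. Pressed lightly near its edge it only rocks
- loose_tilt_x (a joint): tilt (rad) of the loose lid about the board's x axis, right-handed; within 0.02 of 0 at the start. Until home the lid rocks in any direction: 1 to 4 N at 40 mm from its centre tips it to about 0.1 rad (edge down about 5 mm) to a stop, and it stays tipped. Once home it cannot rock. The reading does not tell the place; it changes only when that lid is pressed
- loose_tilt_y (a joint): tilt (rad) of the loose lid about the board's y axis, right-handed; within 0.02 of 0 at the start. Until home the lid rocks in any direction: 1 to 4 N at 40 mm from its centre tips it to about 0.1 rad (edge down about 5 mm) to a stop, and it stays tipped. Once home it cannot rock. The reading does not tell the place; it changes only when that lid is pressed
- sound_lid1 (a joint): height (m) of one of the other three lids, which are fully home and rock-steady: 0 home, negative if pulled up; cannot be pushed lower. The reading does not tell the place
- sound_lid2 (a joint): height (m) of one of the other three lids, which are fully home and rock-steady: 0 home, negative if pulled up; cannot be pushed lower. The reading does not tell the place
- sound_lid3 (a joint): height (m) of one of the other three lids, which are fully home and rock-steady: 0 home, negative if pulled up; cannot be pushed lower. The reading does not tell the place
- praline_box: small square cream gift box with a dark band, 40 x 40 x 28 mm, standing on the board in the middle between the four tins; a bystander; origin at the centre of its underside
- jar_a: small amber glass jar with a black cap, 60 mm across, 75 mm tall, to the right of the board; a bystander; origin at the centre of its underside
- jar_b: a second such jar, 60 mm across, 75 mm tall, to the right of the board; a bystander; origin at the centre of its underside
- gift_box: dark gift box with an orange band, 110 x 80 x 40 mm, lying to the left of the board; a bystander; origin at the centre of its underside
- spoon: serving spoon, 200 mm long, lying behind the board; a bystander; origin near its middle, x along it towards the bowl
- carton: upright cream carton with an orange band, 60 x 90 x 110 mm, far right; a bystander; origin at the centre of its underside
- syrup: green glass bottle, 60 mm across, 180 mm tall, far left; a bystander; origin at the centre of its underside

How it is judged (in metres and radians):
On the way, in this order (a step that is already met when the one before it is completed fails the run):
1. the loose lid has been rocked by a press on its edge (tilted more than 0.05 rad about the board's x or y axis) ((value of joint any of loose_tilt_x, loose_tilt_y above 0.05 rad or value of joint any of loose_tilt_x, loose_tilt_y below -0.05 rad)), for 0.05 s.
2. the loose lid has been pressed home and level (value of joint loose_lid above 0.004 m and value of joint loose_tilt_x between -0.04 and 0.04 rad and value of joint loose_tilt_y between -0.04 and 0.04 rad), for 0.2 s.
At the end, for the whole second after the job is handed in: the loose lid is at least 4 of its 5 mm down and within 0.04 rad of level, the other three lids are still home (within 2 mm) (all of step 2 and value of joint each of sound_lid1, sound_lid2, sound_lid3 above -0.002 m); the robot touches nothing.
It fails at once if a lid was pulled up by more than 3 mm (value of joint any of loose_lid, sound_lid1, sound_lid2, sound_lid3 below -0.003 m).
It fails at once if a bystander was lifted, carried or pushed more than 20 mm away (distance of any of praline_box, jar_a, jar_b, gift_box, spoon, carton, syrup from where it was at the start of the episode above 0.02 m).
It also fails if it takes over 61 s, if anything falls off the work surface, if the arm or the gripper's body presses on something with over 40 N, if the wrist force passes 120 N, or if a joint passes its speed limit or range.

## Working session

There is one attempt and no reset: what is moved stays moved. The work goes in short steps, Python scripts to look and compute and a tool call to move; the robot and the scene stay as the last step left them, time stands still between calls to the robot, and variables do not carry over. Pictures are saved under pics/ and viewed, at most 10 in all, crops included, and the job is handed in when it is done.

Besides the shell and the picture viewer there is one more tool, called after "Call:" by a JSON object that holds its "fn" and its "kwargs", one argument or row to a line. apply_moves: Moves the arm, as the interface text tells. Its arguments: {"type":"object","properties":{"steps":{"type":"array"},"squeeze":{"type":"number"}},"required":["steps"]}

```bash
mkdir -p pics; ls
python3 - <<'E'
from bench import r
import cv2
s=r.sense(); print(s)
for n in("top","scene"):
    d=r.snapshot(n); cv2.imwrite(f"pics/{n}0.png",d["color"]); print(d["mtx"],d["dist"],d["T"])
E
```

```text
pics
{'time': 0.0, 'joint_pos': array([ 6.42056447e+01,  7.51614593e+00,  8.53293217e+01, -1.40684491e-03,
        8.72621125e+01, -4.89438595e+00]), 'qd': array([ 0.18012543,  0.0067022 , -0.07672758,  0.1397631 , -0.00567399,
        0.06019681]), 'joint_efforts': array([ 5.42020134e-04, -5.69382405e+01, -5.00562286e+01, -2.60249553e-04,
        1.43682034e-02,  3.41125690e-05]), 'tool_pos': array([213.8005565 , 560.0209825 , 230.23321454]), 'tcp_rot': array([-1.79892692e+02, -7.77866322e-03,  1.59100092e+02]), 'ft_force': array([1.10136911, 0.39377708, 0.26820565]), 'wrist_torque': array([ 0.0116243 , -0.03039586,  0.03210568]), 'grip_force': 0.0, 'finger_gap': 85.36526968233369}
[[363.47344907   0.         250.20732973]
 [  0.         363.47344907 193.71956778]
 [  0.           0.           1.        ]] [-0.07826775  0.          0.          0.          0.        ] [[ 1.08458763e-02 -9.95792710e-01  9.09903592e-02  5.02897154e+02]
 [-9.99853878e-01 -9.59751905e-03  1.41460254e-02 -6.54391169e+01]
 [-1.32132272e-02 -9.11304895e-02 -9.95751297e-01  1.03530262e+03]
 [ 0.00000000e+00  0.00000000e+00  0.00000000e+00  1.00000000e+00]]
[[403.27759081   0.         254.73435764]
 [  0.         403.27759081 197.57947116]
 [  0.           0.           1.        ]] [0.00425924 0.         0.         0.         0.        ] [[-7.38533187e-01  5.60553772e-01 -3.74630751e-01  9.83057259e+02]
 [ 6.74163583e-01  6.06975789e-01 -4.20813325e-01  3.58096235e+02]
 [-8.49670139e-03 -5.63347016e-01 -8.26176704e-01  8.86511933e+02]
 [ 0.00000000e+00  0.00000000e+00  0.00000000e+00  1.00000000e+00]]
```

View pics/top0.png

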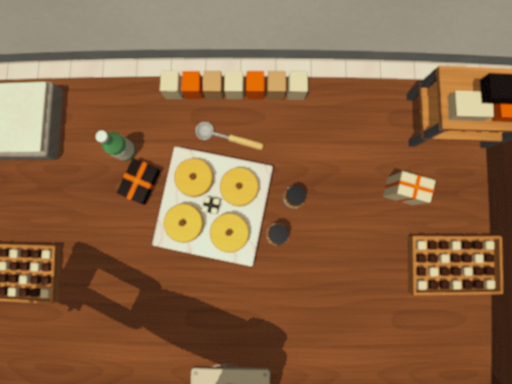

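The top view shows the board with lids at about (193,177), (239,186), (183,223) and (229,232), each with a knob in its middle. Jars are at (294,195) and (278,233).

```bash
cat > h.py <<'E'
import numpy as np, cv2
def pts(d,uv,z=None,dep=None):
    uv=np.float32(uv).reshape(-1,1,2)
    n=cv2.undistortPoints(uv,d["mtx"],d["dist"]).reshape(-1,2).astype(float)
    ray=np.c_[n,np.ones(len(n))]; T=d["T"]
    if dep is None:
        w=ray@T[:3,:3].T; dep=(z-T[2,3])/w[:,2]
    return (ray*np.asarray(dep)[:,None])@T[:3,:3].T+T[:3,3]
E
python3 - <<'E'
from bench import r
from h import *
d=r.snapshot("top"); hsv=cv2.cvtColor(d["color"],cv2.COLOR_BGR2HSV)
m=cv2.inRange(hsv,(18,120,120),(35,255,255)); m[:,:150]=0;m[:,275:]=0;m[:155]=0;m[260:]=0
cs,_=cv2.findContours(m,cv2.RETR_EXTERNAL,cv2.CHAIN_APPROX_NONE)
C=[]
for c in cs:
    if cv2.contourArea(c)<300: continue
    e=cv2.fitEllipse(c)
    k=np.zeros_like(m);cv2.drawContours(k,[c],-1,255,-1);k=cv2.erode(k,np.ones((5,5)))&m
    v,u=np.nonzero(k); z=d["depth"][v,u]; ok=z>0
    p=pts(d,np.c_[u,v][ok],dep=z[ok]); h=np.median(p[:,2])
    p0=pts(d,[e[0]],z=h)[0]; C.append(p0)
    # knob: dark centroid
    dk=np.zeros_like(m);cv2.drawContours(dk,[c],-1,255,-1);dk=cv2.erode(dk,np.ones((9,9)))&~m
    M=cv2.moments(dk,True); kp=pts(d,[(M['m10']/M['m00'],M['m01']/M['m00'])],z=h+10)[0]
    A=np.c_[p[:,:2]-p0[:2],np.ones(len(p))];f=np.linalg.lstsq(A,p[:,2],rcond=None)[0]
    print(np.round(e[0],1),np.round(e[1],1),"centre",np.round(p0,1),"knob",np.round(kp,1),"slope",f.round(3))
C=np.array(C);print(C.mean(0)); print(np.linalg.norm(C[:,None]-C,axis=2).round(1))
a=[(p[0]-q[0],p[1]-q[1]) for p in C for q in C]; print([round(np.degrees(np.arctan2(y,x)),1) for x,y in a if x or y])
E
```

```text
[229.3 232.1] [37.4 38.3] centre [488.7   1.4  83.7] knob [489.2   2.9  93.7] slope [-1.4000e-02 -1.8000e-02  8.3913e+01]
[183.3 222.5] [37.1 38.4] centre [512.4 123.   83.2] knob [513.1 125.   93.2] slope [-2.0000e-03  2.0000e-03  8.3469e+01]
[239.  186.2] [36.8 37.5] centre [609.7 -22.2  80.7] knob [611.3 -21.1  90.7] slope [-2.0000e-03 -2.0000e-03  8.0877e+01]
[193.6 177. ] [37.  37.7] centre [633.3  99.2  81.6] knob [634.7 101.4  91.6] slope [ 2.0000e-03 -1.0000e-03  8.1835e+01]
[561.0217545   50.36297693  82.29129734]
[[  0.  123.9 123.3 174.6]
 [123.9   0.  174.8 123.2]
 [123.3 174.8   0.  123.6]
 [174.6 123.2 123.6   0. ]]
[np.float64(-101.0), np.float64(169.0), np.float64(-146.0), np.float64(79.0), np.float64(123.8), np.float64(168.8), np.float64(-11.0), np.float64(-56.2), np.float64(-101.0), np.float64(34.0), np.float64(-11.2), np.float64(79.0)]
```

Lid at (489,1) already shows a slight slope, so I probe it first, on its outer edge near (451,9), with the fingers shut.

Call:
{"fn": "apply_moves", "kwargs": {
  "steps": [
    [-1, 0, 0, 0, 0, 0, -1],
    [-1, 0, 0, 0, 0, 0, -1],
    [-1, -21, -31, 0, 0, 0, 0],
    [-1, -21, -31, 0, 0, 0, 0],
    [-1, -21, -31, 0, 0, 0, 0],
    [-1, -21, -31, 0, 0, 0, 0],
    [-1, -21, -31, 0, 0, 0, 0],
    [-1, -21, -31, 0, 0, 0, 0]
  ],
  "squeeze": 20
}}

```text
time: 0.95
tool_pos: [302.7, 352.6, 231.0]
tcp_rot: [-180.0, -0.0, 169.1]
ft_force: [0.7, 0.9, 0.7]
finger_gap: -0.1
grip_force: 0.0
```

Call:
{"fn": "apply_moves", "kwargs": {
  "steps": [
    [-1, -21, -31, 0, 0, 0, 0],
    [-1, -21, -31, 0, 0, 0, 0],
    [-1, -21, -31, 0, 0, 0, 0],
    [-1, -21, -31, 0, 0, 0, 0],
    [-1, -21, -31, 0, 0, 0, 0],
    [-1, -21, -31, 0, 0, 0, 0],
    [-1, -21, -31, 0, 0, 0, 0],
    [-1, -21, -31, 0, 0, 0, 0]
  ]
}}

```text
time: 1.75
tool_pos: [420.9, 77.2, 231.2]
tcp_rot: [180.0, 0.0, 169.1]
ft_force: [0.4, 0.2, 0.6]
finger_gap: 0.0
grip_force: 0.0
```

Call:
{"fn": "apply_moves", "kwargs": {
  "steps": [
    [-1, -22, -31, 0, 0, 0, 0],
    [-1, -22, -30, 0, 0, 0, 0],
    [-1, 0, 0, 30, 0, 0, 0],
    [-1, 0, 0, 30, 0, 0, 0],
    [-1, 0, 0, 30, 0, 0, 0],
    [-1, 0, 0, 30, 0, 0, 0],
    [-1, 0, 0, 10, 0, 0, 0],
    [-1, 0, 0, 0, 0, 0, 0]
  ]
}}

```text
time: 2.55
tool_pos: [450.8, 10.7, 99.7]
tcp_rot: [-180.0, -0.2, 169.1]
ft_force: [-0.3, -0.2, 1.0]
finger_gap: 0.3
grip_force: 0.0
```

Run:
```python
from bench import r
s=r.sense();print(s["tool_pos"],s["ft_force"])
import cv2
d=r.snapshot("top");cv2.imwrite("pics/a.png",cv2.resize(d["color"][140:290,130:330],(800,600)))
```

```text
[450.81604743  10.6927615   99.73552027] [-0.25927548 -0.24459286  1.04345196]
```

View pics/a.png

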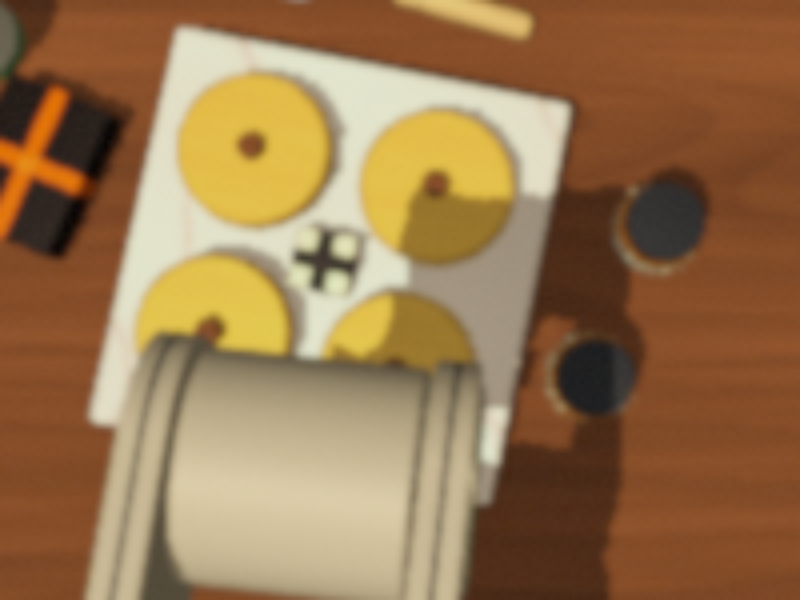

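The arm is over the near-edge press point; the knob at (395,360) in this crop is clear of the fingers. Creeping down.

Call:
{"fn": "apply_moves", "kwargs": {
  "steps": [
    [-1, 0, 0, 5, 0, 0, 0],
    [-1, 0, 0, 4, 0, 0, 0],
    [-1, 0, 0, 2, 0, 0, 0],
    [-1, 0, 0, 1, 0, 0, 0],
    [-1, 0, 0, 1, 0, 0, 0],
    [-1, 0, 0, 1, 0, 0, 0],
    [-1, 0, 0, 0, 0, 0, 0],
    [-1, 0, 0, 0, 0, 0, 0]
  ]
}}

```text
time: 3.4
tool_pos: [452.3, 10.5, 87.3]
tcp_rot: [180.0, -0.0, 169.1]
ft_force: [1.6, -0.0, -0.6]
finger_gap: -0.0
grip_force: 0.0
```

Call:
{"fn": "apply_moves", "kwargs": {
  "steps": [
    [-1, 0, 0, 0.5, 0, 0, 0],
    [-1, 0, 0, 0.5, 0, 0, 0],
    [-1, 0, 0, 0.5, 0, 0, 0],
    [-1, 0, 0, 0.5, 0, 0, 0],
    [-1, 0, 0, 0, 0, 0, 0],
    [-1, 0, 0, 0, 0, 0, 0],
    [-1, 0, 0, 0, 0, 0, 0],
    [-1, 0, 0, 0, 0, 0, 0]
  ]
}}

```text
time: 4.2
tool_pos: [452.3, 10.5, 85.3]
tcp_rot: [-180.0, 0.0, 169.1]
ft_force: [-0.2, -0.8, -0.5]
finger_gap: -0.2
grip_force: 0.0
```

Call:
{"fn": "apply_moves", "kwargs": {
  "steps": [
    [-1, 0, 0, 0.5, 0, 0, 0],
    [-1, 0, 0, 0.5, 0, 0, 0],
    [-1, 0, 0, 0.5, 0, 0, 0],
    [-1, 0, 0, 0.5, 0, 0, 0],
    [-1, 0, 0, 0, 0, 0, 0],
    [-1, 0, 0, 0, 0, 0, 0],
    [-1, 0, 0, 0, 0, 0, 0],
    [-1, 0, 0, 0, 0, 0, 0]
  ]
}}

```text
time: 5.0
tool_pos: [452.3, 10.6, 83.3]
tcp_rot: [180.0, 0.0, 169.1]
ft_force: [-0.3, 0.3, 0.3]
finger_gap: 0.3
grip_force: 0.0
```

Call:
{"fn": "apply_moves", "kwargs": {
  "steps": [
    [-1, 0, 0, 0.5, 0, 0, 0],
    [-1, 0, 0, 0.5, 0, 0, 0],
    [-1, 0, 0, 0, 0, 0, 0],
    [-1, 0, 0, 0, 0, 0, 0],
    [-1, 0, 0, 0, 0, 0, 0],
    [-1, 0, 0, 0, 0, 0, 0],
    [-1, 0, 0, 0, 0, 0, 0],
    [-1, 0, 0, 0, 0, 0, 0]
  ]
}}

```text
time: 5.8
tool_pos: [452.3, 10.5, 82.3]
tcp_rot: [180.0, 0.0, 169.1]
ft_force: [-0.5, -0.3, 0.3]
finger_gap: 0.4
grip_force: 0.0
```

Call:
{"fn": "apply_moves", "kwargs": {
  "steps": [
    [-1, 0, 0, 0.5, 0, 0, 0],
    [-1, 0, 0, 0.5, 0, 0, 0],
    [-1, 0, 0, 0, 0, 0, 0],
    [-1, 0, 0, 0, 0, 0, 0],
    [-1, 0, 0, 0, 0, 0, 0],
    [-1, 0, 0, 0, 0, 0, 0],
    [-1, 0, 0, 0, 0, 0, 0],
    [-1, 0, 0, 0, 0, 0, 0]
  ]
}}

```text
time: 6.6
tool_pos: [452.4, 10.5, 81.3]
tcp_rot: [-180.0, 0.0, 169.1]
ft_force: [-1.2, -0.5, 0.1]
finger_gap: -0.2
grip_force: 0.0
```

Call:
{"fn": "apply_moves", "kwargs": {
  "steps": [
    [-1, 0, 0, 0.5, 0, 0, 0],
    [-1, 0, 0, 0.5, 0, 0, 0],
    [-1, 0, 0, 0, 0, 0, 0],
    [-1, 0, 0, 0, 0, 0, 0],
    [-1, 0, 0, 0, 0, 0, 0],
    [-1, 0, 0, 0, 0, 0, 0],
    [-1, 0, 0, 0, 0, 0, 0],
    [-1, 0, 0, 0, 0, 0, 0]
  ]
}}

```text
time: 7.4
tool_pos: [452.4, 10.5, 80.3]
tcp_rot: [-180.0, 0.0, 169.1]
ft_force: [0.0, 0.5, 0.2]
finger_gap: 0.4
grip_force: 0.1
```

Run:
```python
from bench import r
import cv2,numpy as np
s=r.sense();print(s["tool_pos"],s["ft_force"],s["wrist_torque"])
d=r.snapshot("wrist");e=r.snapshot("scene");cv2.imwrite("pics/w1.png",np.hstack([d["color"][:,:400],cv2.resize(e["color"][130:322,100:300],(400,384))])); print(d["hand_eye"])
```

```text
[452.38914664  10.50271639  80.3297723 ] [0.04211805 0.54191182 0.16204467] [-0.04499244 -0.01441031 -0.07728905]
[[ 4.81271429e-04 -9.46512775e-01 -3.22665980e-01  8.45204461e+01]
 [ 9.99999852e-01  5.37653407e-04 -8.56131787e-05  7.02519618e-01]
 [ 2.54516431e-04 -3.22665891e-01  9.46512894e-01 -1.43474286e+02]
 [ 0.00000000e+00  0.00000000e+00  0.00000000e+00  1.00000000e+00]]
```

View pics/w1.png

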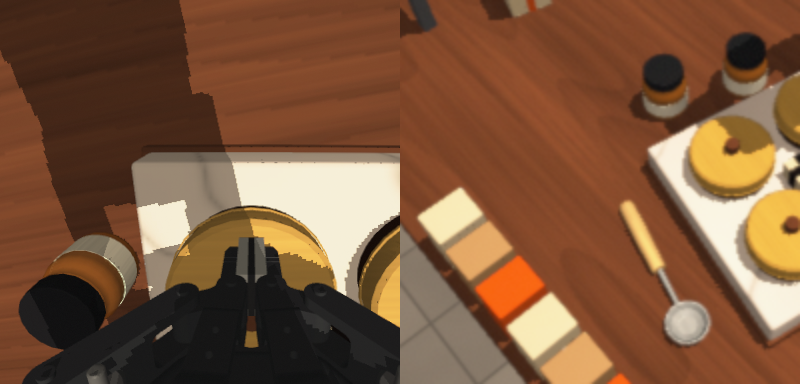

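The wrist view shows the fingertips at (250,240) over the lid, near its outer edge at (265,210). I'll fit the lid plane from wrist depth.

```bash
cat >> h.py <<'E'
from scipy.spatial.transform import Rotation as Ro
def wrist(r):
    s=r.sense(); d=r.snapshot("wrist")
    W=np.eye(4);W[:3,:3]=Ro.from_euler("xyz",s["tcp_rot"],degrees=True).as_matrix();W[:3,3]=s["tool_pos"]
    d["T"]=W@d["hand_eye"]; return d
L=np.array([[488.7,1.4],[512.4,123],[609.7,-22.2],[633.3,99.2]])
def planes(d):
    hsv=cv2.cvtColor(d["color"],cv2.COLOR_BGR2HSV)
    m=cv2.inRange(hsv,(14,90,50),(35,255,255)); v,u=np.nonzero((m>0)&(d["depth"]>0))
    p=pts(d,np.c_[u,v],dep=d["depth"][v,u])
    for i,c in enumerate(L):
        q=p[(np.linalg.norm(p[:,:2]-c,axis=1)<49)&(abs(p[:,2]-84)<15)]
        if len(q)<80: continue
        A=np.c_[q[:,:2]-c,np.ones(len(q))]
        for _ in range(3):
            f=np.linalg.lstsq(A,q[:,2],rcond=None)[0]; k=abs(A@f-q[:,2])<2; A,q=A[k],q[k]
        print(i+1,len(q),f.round(4),"rms",np.std(A@f-q[:,2]).round(2))
E
python3 - <<'E'
from bench import r
from h import *
planes(wrist(r)); print("top"); planes(r.snapshot("top"))
E
```

```text
1 3738 [ 9.13000e-02 -3.72000e-02  8.40999e+01] rms 0.57
2 11253 [-0.00000e+00  1.50000e-03  8.32016e+01] rms 0.54
top
1 337 [ 9.7300e-02 -4.2100e-02  8.3907e+01] rms 0.99
2 444 [-2.30000e-03  1.00000e-03  8.34944e+01] rms 1.01
3 754 [ 3.00000e-04 -1.00000e-03  8.06566e+01] rms 1.02
4 741 [8.90000e-03 2.00000e-03 8.17625e+01] rms 1.01
```

Lid 1 is tipped about 0.1 rad, so it is the loose one. Lifting off, moving over its knob, then pressing.

Call:
{"fn": "apply_moves", "kwargs": {
  "steps": [
    [-1, 0, 0, -15, 0, 0, 0],
    [-1, 0, 0, -20, 0, 0, 0],
    [-1, -19, -1, 0, 0, 0, 0],
    [-1, -18.5, 0, 0, 0, 0, 0],
    [-1, 0, 0, 0, 0, 0, 0],
    [-1, 0, 0, 7, 0, 0, 0],
    [-1, 0, 0, 5, 0, 0, 0],
    [-1, 0, 0, 0, 0, 0, 0]
  ]
}}

```text
time: 8.4
tool_pos: [487.3, 2.7, 101.6]
tcp_rot: [-180.0, -0.2, 169.1]
ft_force: [0.7, 0.6, 0.5]
finger_gap: -0.1
grip_force: 0.0
```

Call:
{"fn": "apply_moves", "kwargs": {
  "steps": [
    [-1, 0, 0, 1, 0, 0, 0],
    [-1, 0, 0, 1, 0, 0, 0],
    [-1, 0, 0, 1, 0, 0, 0],
    [-1, 0, 0, 1, 0, 0, 0],
    [-1, 0, 0, 1, 0, 0, 0],
    [-1, 0, 0, 0.5, 0, 0, 0],
    [-1, 0, 0, 0, 0, 0, 0],
    [-1, 0, 0, 0, 0, 0, 0]
  ]
}}

```text
time: 9.2
tool_pos: [489.0, 2.4, 97.8]
tcp_rot: [-180.0, 0.0, 169.1]
ft_force: [-0.3, -0.1, -0.2]
finger_gap: -0.0
grip_force: 0.0
```

Call:
{"fn": "apply_moves", "kwargs": {
  "steps": [
    [-1, 0, 0, 0.5, 0, 0, 0],
    [-1, 0, 0, 0.5, 0, 0, 0],
    [-1, 0, 0, 0.5, 0, 0, 0],
    [-1, 0, 0, 0.5, 0, 0, 0],
    [-1, 0, 0, 0, 0, 0, 0],
    [-1, 0, 0, 0, 0, 0, 0],
    [-1, 0, 0, 0, 0, 0, 0],
    [-1, 0, 0, 0, 0, 0, 0]
  ]
}}

```text
time: 10.0
tool_pos: [490.1, 2.2, 96.9]
tcp_rot: [180.0, 0.1, 169.1]
ft_force: [0.9, -0.8, 5.7]
finger_gap: 0.3
grip_force: 2.9
```

Run:
```python
from bench import r
from h import *
planes(wrist(r)); print(r.sense()["ft_force"])
```

```text
1 13989 [ 4.85000e-02 -2.81000e-02  8.37598e+01] rms 0.61
2 14160 [-6.00000e-04  2.50000e-03  8.31659e+01] rms 0.6
3 173 [1.34000e-02 1.20000e-03 8.08735e+01] rms 0.55
4 911 [-5.80000e-03  4.30000e-03  8.10201e+01] rms 0.5
[ 1.33500712 -0.62632976  4.9939139 ]
```

Touching at about 5 N, and the lid is levelling. Pressing on in small steps.

Call:
{"fn": "apply_moves", "kwargs": {
  "steps": [
    [-1, 0, 0, 0.5, 0, 0, 0],
    [-1, 0, 0, 0.5, 0, 0, 0],
    [-1, 0, 0, 0.5, 0, 0, 0],
    [-1, 0, 0, 0.5, 0, 0, 0],
    [-1, 0, 0, 0, 0, 0, 0],
    [-1, 0, 0, 0, 0, 0, 0],
    [-1, 0, 0, 0, 0, 0, 0],
    [-1, 0, 0, 0, 0, 0, 0]
  ]
}}

```text
time: 10.85
tool_pos: [490.3, 2.2, 95.1]
tcp_rot: [180.0, 0.2, 169.1]
ft_force: [1.3, -1.0, 6.5]
finger_gap: 0.3
grip_force: 3.2
```

Call:
{"fn": "apply_moves", "kwargs": {
  "steps": [
    [-1, 0, 0, 0.5, 0, 0, 0],
    [-1, 0, 0, 0.5, 0, 0, 0],
    [-1, 0, 0, 0.5, 0, 0, 0],
    [-1, 0, 0, 0, 0, 0, 0],
    [-1, 0, 0, 0, 0, 0, 0],
    [-1, 0, 0, 0, 0, 0, 0],
    [-1, 0, 0, 0, 0, 0, 0],
    [-1, 0, 0, 0, 0, 0, 0]
  ]
}}

```text
time: 11.65
tool_pos: [490.4, 2.2, 93.7]
tcp_rot: [180.0, 0.2, 169.1]
ft_force: [1.7, -0.5, 6.9]
finger_gap: 0.2
grip_force: 3.3
```

Run:
```python
from bench import r
from h import *
planes(wrist(r)); print(r.sense()["ft_force"])
```

```text
1 14022 [ 3.36000e-02 -2.53000e-02  8.05744e+01] rms 0.6
2 14190 [-9.00000e-04  2.40000e-03  8.31711e+01] rms 0.6
3 143 [-1.38000e-02  1.60000e-02  7.96641e+01] rms 0.47
4 829 [-1.50000e-03 -2.70000e-03  8.13795e+01] rms 0.48
[ 1.44962584 -0.53548009  6.14304119]
```

The lid is about 3.3 mm lower but keeps about 0.04 rad of tilt, high toward (+x,-y). I'll level it with a light press on that high edge before finishing.

Call:
{"fn": "apply_moves", "kwargs": {
  "steps": [
    [-1, 0, 0, -20, 0, 0, 0],
    [-1, -17, -8, 0, 0, 0, 0],
    [-1, -17, -9, 0, 0, 0, 0],
    [-1, 0, 0, 14, 0, 0, 0],
    [-1, 0, 0, 10, 0, 0, 0],
    [-1, 0, 0, 4, 0, 0, 0],
    [-1, 0, 0, 0, 0, 0, 0],
    [-1, 0, 0, 0, 0, 0, 0]
  ]
}}

```text
time: 12.5
tool_pos: [518.6, -20.3, 84.0]
tcp_rot: [180.0, -0.0, 169.1]
ft_force: [0.1, -0.1, 0.3]
finger_gap: 0.2
grip_force: 0.0
```

Call:
{"fn": "apply_moves", "kwargs": {
  "steps": [
    [-1, 0, 0, 1, 0, 0, 0],
    [-1, 0, 0, 0.5, 0, 0, 0],
    [-1, 0, 0, 0.5, 0, 0, 0],
    [-1, 0, 0, 0.5, 0, 0, 0],
    [-1, 0, 0, 0.5, 0, 0, 0],
    [-1, 0, 0, 0, 0, 0, 0],
    [-1, 0, 0, 0, 0, 0, 0],
    [-1, 0, 0, 0, 0, 0, 0]
  ]
}}

```text
time: 13.3
tool_pos: [519.2, -20.7, 81.3]
tcp_rot: [180.0, 0.0, 169.1]
ft_force: [0.1, -0.1, -0.4]
finger_gap: -0.3
grip_force: 0.1
```

Run:
```python
from bench import r
from h import *
planes(wrist(r)); print(r.sense()["ft_force"])
```

```text
1 22523 [ 2.37000e-02 -2.23000e-02  8.05161e+01] rms 0.61
2 10409 [-2.20000e-03  1.82000e-02  8.33901e+01] rms 0.64
3 309 [-1.46000e-02 -1.23000e-02  7.97907e+01] rms 0.51
4 4696 [0.00000e+00 1.20000e-03 8.13161e+01] rms 0.52
[ 0.31116181 -0.45450584  0.11878618]
```

Call:
{"fn": "apply_moves", "kwargs": {
  "steps": [
    [-1, 0, 0, 0.4, 0, 0, 0],
    [-1, 0, 0, 0.4, 0, 0, 0],
    [-1, 0, 0, 0.3, 0, 0, 0],
    [-1, 0, 0, 0, 0, 0, 0],
    [-1, 0, 0, 0, 0, 0, 0],
    [-1, 0, 0, 0, 0, 0, 0],
    [-1, 0, 0, 0, 0, 0, 0],
    [-1, 0, 0, 0, 0, 0, 0]
  ]
}}

```text
time: 14.15
tool_pos: [519.1, -20.7, 80.2]
tcp_rot: [180.0, 0.0, 169.1]
ft_force: [-0.1, -0.4, -0.2]
finger_gap: -0.0
grip_force: 0.3
```

Run:
```python
from bench import r
from h import *
planes(wrist(r)); print(r.sense()["ft_force"])
```

```text
1 22640 [ 4.00000e-04 -1.76000e-02  8.03949e+01] rms 0.61
2 10266 [-2.90000e-03  1.93000e-02  8.33975e+01] rms 0.63
3 306 [1.20000e-03 1.28000e-02 8.04798e+01] rms 0.51
4 4622 [-4.0000e-04  1.0000e-03  8.1277e+01] rms 0.51
[-0.13050849 -0.24171585  0.54291908]
```

Level to within 0.02 rad now. Back over the knob for the final press.

Call:
{"fn": "apply_moves", "kwargs": {
  "steps": [
    [-1, 0, 0, -12, 0, 0, 0],
    [-1, 0, 0, -15, 0, 0, 0],
    [-1, 17, 8, 0, 0, 0, 0],
    [-1, 17, 8.5, 0, 0, 0, 0],
    [-1, 0, 0, 0, 0, 0, 0],
    [-1, 0, 0, 7, 0, 0, 0],
    [-1, 0, 0, 4, 0, 0, 0],
    [-1, 0, 0, 0, 0, 0, 0]
  ]
}}

```text
time: 15.0
tool_pos: [488.6, 1.7, 95.4]
tcp_rot: [-180.0, -0.1, 169.1]
ft_force: [-0.1, 0.5, 0.5]
finger_gap: 0.2
grip_force: 0.0
```

Call:
{"fn": "apply_moves", "kwargs": {
  "steps": [
    [-1, 0, 0, 0.5, 0, 0, 0],
    [-1, 0, 0, 0.5, 0, 0, 0],
    [-1, 0, 0, 0.5, 0, 0, 0],
    [-1, 0, 0, 0.5, 0, 0, 0],
    [-1, 0, 0, 0.5, 0, 0, 0],
    [-1, 0, 0, 0.5, 0, 0, 0],
    [-1, 0, 0, 0, 0, 0, 0],
    [-1, 0, 0, 0, 0, 0, 0]
  ]
}}

```text
time: 15.8
tool_pos: [489.2, 1.9, 93.6]
tcp_rot: [-180.0, 0.0, 169.1]
ft_force: [-0.6, -0.4, 3.9]
finger_gap: -0.1
grip_force: 2.1
```

Call:
{"fn": "apply_moves", "kwargs": {
  "steps": [
    [-1, 0, 0, 0.5, 0, 0, 0],
    [-1, 0, 0, 0.5, 0, 0, 0],
    [-1, 0, 0, 0, 0, 0, 0],
    [-1, 0, 0, 0, 0, 0, 0],
    [-1, 0, 0, 0, 0, 0, 0],
    [-1, 0, 0, 0, 0, 0, 0],
    [-1, 0, 0, 0, 0, 0, 0],
    [-1, 0, 0, 0, 0, 0, 0]
  ]
}}

```text
time: 16.6
tool_pos: [489.4, 1.9, 92.9]
tcp_rot: [-180.0, 0.1, 169.1]
ft_force: [-0.5, -1.1, 7.3]
finger_gap: -0.1
grip_force: 3.1
```

Call:
{"fn": "apply_moves", "kwargs": {
  "steps": [
    [-1, 0, 0, 0.5, 0, 0, 0],
    [-1, 0, 0, 0.5, 0, 0, 0],
    [-1, 0, 0, 0.5, 0, 0, 0],
    [-1, 0, 0, 0, 0, 0, 0],
    [-1, 0, 0, 0, 0, 0, 0],
    [-1, 0, 0, 0, 0, 0, 0],
    [-1, 0, 0, 0, 0, 0, 0],
    [-1, 0, 0, 0, 0, 0, 0]
  ]
}}

```text
time: 17.4
tool_pos: [489.3, 1.6, 91.9]
tcp_rot: [-180.0, 0.1, 169.1]
ft_force: [-5.2, -1.0, 11.6]
finger_gap: -0.1
grip_force: 6.0
```

Call:
{"fn": "apply_moves", "kwargs": {
  "steps": [
    [-1, 0, 0, 0.5, 0, 0, 0],
    [-1, 0, 0, 0.5, 0, 0, 0],
    [-1, 0, 0, 0.5, 0, 0, 0],
    [-1, 0, 0, 0, 0, 0, 0],
    [-1, 0, 0, 0, 0, 0, 0],
    [-1, 0, 0, 0, 0, 0, 0],
    [-1, 0, 0, 0, 0, 0, 0],
    [-1, 0, 0, 0, 0, 0, 0]
  ]
}}

```text
time: 18.2
tool_pos: [489.4, 1.5, 91.7]
tcp_rot: [-180.0, 0.1, 169.1]
ft_force: [-11.8, -1.4, 23.7]
finger_gap: -0.2
grip_force: 11.8
```

Run:
```python
from bench import r
from h import *
planes(wrist(r)); print(r.sense()["ft_force"])
```

```text
1 13798 [-9.30000e-03 -2.00000e-04  7.87299e+01] rms 0.59
2 14049 [-7.00000e-04  2.70000e-03  8.31758e+01] rms 0.59
3 111 [-2.23000e-02  1.55000e-02  7.92547e+01] rms 0.51
4 729 [-4.70000e-03  6.00000e-03  8.10499e+01] rms 0.47
[-11.08537562  -1.03596057  23.94005976]
```

Fully home: the stop is reached at 24 N, and the lid is level and about 5 mm down. Retreating.

Call:
{"fn": "apply_moves", "kwargs": {
  "steps": [
    [-1, 0, 0, -3, 0, 0, 0],
    [-1, 0, 0, -10, 0, 0, 0],
    [-1, 0, 0, -30, 0, 0, 0],
    [-1, 0, 0, -40, 0, 0, 0],
    [-1, 0, 0, -40, 0, 0, 0],
    [-1, 0, 0, 0, 0, 0, 0],
    [-1, 0, 0, 0, 0, 0, 0],
    [-1, 0, 0, 0, 0, 0, 0]
  ]
}}

```text
time: 19.05
tool_pos: [488.2, 2.1, 211.1]
tcp_rot: [-180.0, -0.1, 169.1]
ft_force: [-0.2, -0.6, -0.2]
finger_gap: 0.4
grip_force: 0.0
```

Run:
```python
from bench import r
from h import *
planes(wrist(r)); s=r.sense(); print(s["ft_force"],s["tool_pos"],s["time"])
```

```text
1 6683 [-9.70000e-03 -6.00000e-04  7.87633e+01] rms 0.67
2 6543 [-2.10000e-03  3.90000e-03  8.31775e+01] rms 0.68
3 467 [3.20000e-03 8.00000e-04 8.03596e+01] rms 0.69
4 3121 [2.00000e-04 3.00000e-03 8.13421e+01] rms 0.63
[-0.45267786  0.86703581 -0.50672593] [487.892028     2.10118902 210.60670828] 19.1
```

```bash
python3 -c "
from bench import r
print(r.hand_in())"
```

```text
the job is handed in; nothing more can be done
None
```

The loose lid was the one at about (489, 1) mm; it rocked to about 0.1 rad when pressed on its edge, was then pressed about 5 mm down to its stop and measures level within 0.01 rad, and the job is handed in (the hand-in returned no verdict).

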